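# Pack the cable repair kit box and snap its lid shut

## Robot

A 7-joint arm with a two-finger parallel gripper is mounted at the origin on a cart in front of the work surface, level with it; the furniture and walls round the work are solid. World frame = base frame: x ahead of the robot, y to its left, z up, the work surface at z = 0. Lengths are in m, angles in rad, forces in N, time in s.
With the tool pointing down it reaches from about 0.425 to 0.8 m from the base axis. Payload 8.3 kg.
Tool frame: the origin (TCP) lies at the very end of the fingers, on their centre line; the grasp point (between the pads) lies 19 mm behind it; z points along the fingers, y is the line along which they close (so a half turn about z gives the same grasp; the last joint's range is limited). The gripper opens to 85 mm and grips with 20 to 120 N. Pads are 22 mm wide; open, the fingers measure 114 mm over their backs; the gripper's body (76 mm by 85 mm) begins 54 mm behind the grasp point. The pads swing forward as they close: fully open they stand 13 mm farther back than shut.
Start: joints at [1.234, 0.383, 0.016, 1.37, -0.006, 1.388, -0.046], TCP at [0.169, -0.602, 0.231] pointing down, gripper open.
Joint ranges: [-2.95, 2.95], [-0.25, 2.06], [-1.52, 1.56], [0.18, 2.33], [-1.44, 4.58], [0.02, 2.06], [-3.01, 3.01]. Speed limits (rad/s): [2.39, 2.39, 3.01, 3.01, 3.14, 3.14, 3.14].

## Interface

Orientations are given as a unit quaternion [x, y, z, w].
In Python, from bench import ctrl, cams, close_job gives the robot as it stands. The module is installed in compiled form; this text tells all that it offers.
- The arm moves only by the shell command python3 -m inch 'ROWS'. ROWS is JSON, a list of rows, each a list of 3 entries, a list of its own where there are three numbers: the shift along the tool's x, y, z in mm, then the turn, a rotation vector about the tool's x, y, z in rad, then the closure, from 0 (fully open) to 1 (shut). A call has 1 to 12 rows; each row is the pose to reach, as a shift and turn from the pose commanded when the call began, along the tool's axes at that moment; what a row does not reach only later rows make up. A row lasts 1/8 s, in which the tool goes at most 62.5 mm and 10.7 degrees, less where a joint would pass 70% of its speed; a pose out of reach is approached as far as the arm can. A call with a gripper value outside its range is refused whole. The fingers move at their own pace and stop on an object; the grip force is fixed at half the most. Time passes only in rows, so rows that repeat a pose let the fingers close. It gives the time, the measured TCP pose, the force, the opening and the grip force at its end, in the units of the state.
- ctrl.state(): the state, without advancing time (a new reading comes with each control period).
- cams.grab_frame(name): name is "scene" or "top"; returns a dict with "color" (384x512x3 uint8, red, green, blue), "camera_matrix" (3x3 intrinsics, pixels), "R" (3x3) and "t" (3): a world point X has camera coordinates R X + t. Camera axes: x right, y down, z forward; pixel columns grow to the right and rows downward; lengths in m; the calibration is good to about 2 mm. A picture is of the moment at which its call begins. There is no depth.
- close_job(): hands the job in; it is judged then, once.
The state is a dict: "time_s": time; "qpos": joint angles; "qvel": joint speeds; "joint_efforts": joint torques, N m; "eef_pos": TCP position; "ee_rot": TCP orientation; "force": force on the tool from outside, world axes, zero at the start; "torque": the same for the moment, N m; "gripper_width": opening from 0.0 (shut) to 1.0 (fully open); "gripper_force": force on a finger pad.
Only numpy, scipy, OpenCV 4.12 (cv2) and the standard library are available. Lean on these libraries where they do the work, as an engineer would, in place of code of your own. Each camera call takes 0.05 s, during which the arm holds its last target. There are 200 camera calls.

## Task

Pack the cable repair kit: lay the large circular connector, the hood half that carries the D connector, and the bright metal sleeve flat in the kit box, each in the insert whose pocket is cut for it (round, wide rectangle, long slot). Leave the small connector and the flat hood cover, which are for another job, where they lie. Then set the lid on the box and press it fully down until both end catches snap over its flange, and let go.

Things in the scene. Friction and masses are not known exactly. Their poses are not given: they have to be found in the camera images.
- kit_base: Low black tray, fixed: 165 x 225 mm. Origin: underside centre; x short way, y long way, z up. Floor 3 mm up. Rim 9 mm high, flared to 17 mm, guides the lid (1.5 to 2 mm play a side, 5 mm catch-in). A grey sprung catch 40 mm wide, 26 mm high stands mid each short end (y = +-100 to 112 mm), its hook over the lid flange when snapped. The three inserts stand on its floor at y = -62, 0, +62 mm in any order.
- round_insert: Grey block 126 (x) x 61 (y) x 12 mm (z), fixed in the base, with a round pocket of 50 mm diameter (edge bevelled), 6 mm deep, at its centre: for the large circular connector. Origin: centre of underside; pocket floor 6 mm, block top 12 mm above it. Axes parallel to the base's. (Mind the white fume hose behind the box: it hangs 0.16 to 0.24 m above the bench, from 0.12 m beyond the base's centre.)
- wide_insert: Grey block like the others, 126 (x) x 61 (y) x 12 mm, with a rectangular pocket 64 (x) x 51 (y) mm, 4 mm deep, at its centre: for the hood half with the D connector, its 45 mm length along x (either way round). Origin: centre of underside; pocket floor 8 mm above it.
- slot_insert: Grey block like the others, 126 (x) x 61 (y) x 12 mm, with a slot 114 (x) x 28 (y) mm, 4 mm deep, at its centre: for the metal sleeve lying along x. Origin: centre of underside; slot floor 8 mm above it.
- kit_lid: Clear hood with white edges, open below, 146 (x) x 206 (y) x 41 mm, 0.16 kg, loose, upright on the bench. Foot flange 4 mm thick. On top a black rib 18 (x) x 84 (y) mm, 41 to 65 mm above the origin. Origin: centre of foot; z up. Home: origin 3 mm above the base's, y along the base's y either way. It meets the catches 15 mm before home and rests on them; 8 to 20 N down on the rib, held or pushed, snaps them over the flange.
- large_connector: The large circular connector shell, light grey, lying on its side: 28 (x) x 30 (y) x 27 mm, 40 g. Origin: underside; y along the shell, from -13 to +15 mm; z up. Grasp across x. Belongs in the round insert.
- d_hood: Black connector hood half, an open shell with the metal D connector across its -y end: 40 (x) x 45 (y) x 12 mm, 18 g. Origin: underside, near the middle (y from -22 to +23 mm); z up. Side walls 34 mm apart over their outsides, 10 mm high, from y = -15 to +22 mm: grasp across x there. Belongs in the wide insert.
- metal_sleeve: Bright, pale turned metal sleeve, a straight rod 10 mm across, 99 mm long (y), 30 g; it does not roll. Origin: underside, mid length; z up. Grasp across x at mid length. Belongs in the slot insert. (A dark thin screwdriver that lies about is not it.)
- small_connector: Look-alike, not for this kit: small circular connector shell, 22 (x) x 30 (y) x 22 mm, lying on its side. Origin: underside. Stays where it lies.
- flat_hood: Look-alike, not for this kit: flat black hood cover, 32 (x) x 38 (y) x 7 mm, with no connector. Origin: centre of underside. Stays where it lies.

How it is judged:
On the way, in this order (a step that is already met when the one before it is completed fails the run):
1. the large connector, the D hood and the sleeve each lie in the pocket of their own insert (x of large_connector in the frame of round_insert between -0.013 and 0.013 m and y of large_connector in the frame of round_insert between -0.013 and 0.013 m and z of large_connector in the frame of round_insert between 0.003 and 0.009 m and x of d_hood in the frame of wide_insert between -0.016 and 0.016 m and y of d_hood in the frame of wide_insert between -0.012 and 0.012 m and z of d_hood in the frame of wide_insert between 0.005 and 0.0105 m and x of metal_sleeve in the frame of slot_insert between -0.012 and 0.012 m and y of metal_sleeve in the frame of slot_insert between -0.012 and 0.012 m and z of metal_sleeve in the frame of slot_insert between 0.005 and 0.0105 m and angle between the y axis of metal_sleeve and the x axis of slot_insert, either way round below 0.25 rad and angle between each of large_connector, d_hood, metal_sleeve's own z axis and vertical below 0.15 rad), for 0.2 s.
2. the lid is fully down in the base with both catches snapped over its flange (z of kit_lid in the frame of kit_base between 0.001 and 0.0042 m and horizontal distance between kit_lid and kit_base below 0.005 m and angle between kit_lid's own z axis and vertical below 0.03 rad), for 0.2 s.
At the end, for the whole second after the job is handed in: Connector, D hood and sleeve lie flat on the floors of their own pockets (within about 12 mm of the centre), the lid is home in the base (within 1 mm in height, so under both catch hooks, 5 mm sideways, level), all is released and at rest (all of step 1 and all of step 2 and linear speed of each of large_connector, d_hood, metal_sleeve, kit_lid below 0.02 m/s and contact force between each of large_connector, d_hood, metal_sleeve, kit_lid and the fingers below 0.1 N); the robot touches nothing.
It fails at once if the small connector is moved by more than 20 mm (distance of small_connector from where it was at the start of the episode above 0.02 m).
It fails at once if the flat hood cover is moved by more than 20 mm (distance of flat_hood from where it was at the start of the episode above 0.02 m).
It also fails if it takes over 112 s, if anything falls off the work surface, if the arm or the gripper's body presses on something with over 40 N, if the wrist force passes 120 N, or if a joint passes its speed limit or range.

## Working session

There is one attempt and no reset: what is moved stays moved. The work goes in short steps, Python scripts to look and compute and a shell command to move; the robot and the scene stay as the last step left them, time stands still between calls to the robot, and variables do not carry over. Pictures are saved under pics/ and viewed, at most 17 in all, crops included, and the job is handed in when it is done.

```bash
mkdir -p pics; python3 - <<'E'
from bench import ctrl,cams
import cv2,pickle
for n in("scene","top"):
    f=cams.grab_frame(n); pickle.dump(f,open(n+".pkl","wb"))
    cv2.imwrite(f"pics/{n}0.png",cv2.resize(f["color"][:,:,::-1],(800,600),interpolation=cv2.INTER_CUBIC))
    print(n,f["camera_matrix"].round(1).tolist(),f["R"].round(3).tolist(),f["t"].round(3).tolist())
s=ctrl.state();print(s["eef_pos"],s["ee_rot"],s["time_s"],s["force"])
E
```

```text
scene [[478.0, 0.0, 254.5], [0.0, 478.0, 186.4], [0.0, 0.0, 1.0]] [[-0.669, -0.743, 0.017], [-0.557, 0.486, -0.673], [0.492, -0.46, -0.739]] [0.301, 0.277, 1.348]
top [[401.9, 0.0, 260.1], [0.0, 401.9, 188.1], [0.0, 0.0, 1.0]] [[-0.059, -0.998, 0.002], [-0.978, 0.057, -0.2], [0.2, -0.014, -0.98]] [0.011, 0.456, 1.053]
[ 0.16888593 -0.60126672  0.23037512] [ 9.90641144e-01  1.36489233e-01 -1.40573895e-04 -8.90376444e-04] 0.1 [-0.43402699  0.52139544 -0.00664625]
```

View pics/scene0.png

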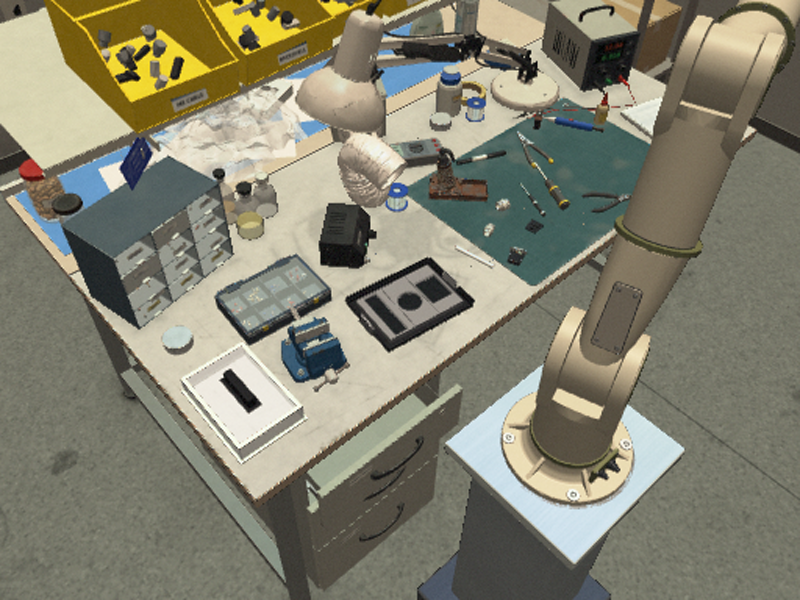

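View pics/top0.png

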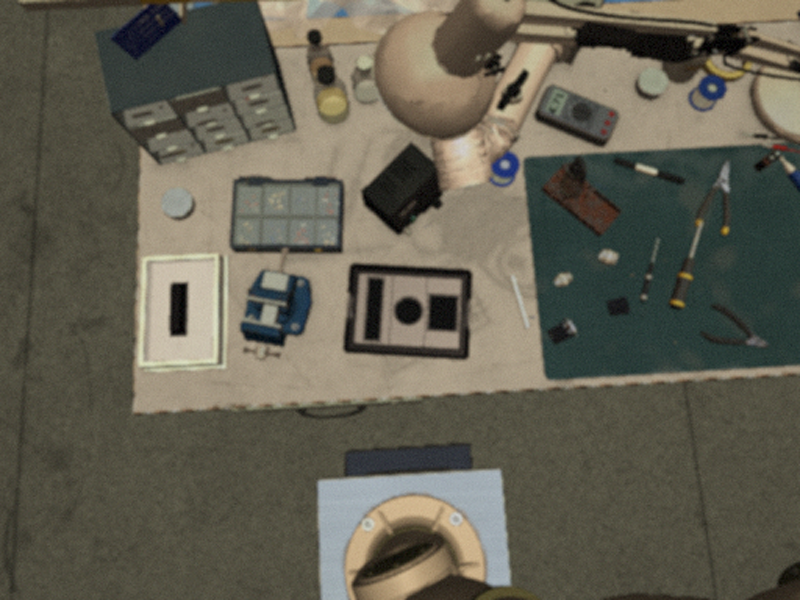

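The top view (800x600) shows the base at about (408,310) and the lid at (181,310). The sleeve is at (520,301), the connectors at (563,279) and (608,256), the D hood at (562,331), and the flat hood at (617,306). Next I enlarge these regions to measure them.

```bash
cat > h.py <<'E'
import numpy as np,cv2,pickle
def ray(f,u,v,z):
    K,R,t=f["camera_matrix"],f["R"],f["t"]
    c=-R.T@t; d=R.T@np.linalg.inv(K)@np.array([u,v,1.]); return c+d*(z-c[2])/d[2]
def proj(f,X):
    p=f["camera_matrix"]@(f["R"]@np.asarray(X)+f["t"]); return p[:2]/p[2]
def rectify(f,x0,x1,y0,y1,z,s):
    """orthographic bench view at height z: image up=+x, left=+y, s px per m"""
    w,h=int((y1-y0)*s),int((x1-x0)*s)
    src=np.float32([proj(f,(x1,y1,z)),proj(f,(x1,y0,z)),proj(f,(x0,y0,z)),proj(f,(x0,y1,z))])
    return cv2.warpPerspective(f["color"],cv2.getPerspectiveTransform(src,np.float32([[0,0],[w,0],[w,h],[0,h]])),(w,h),flags=cv2.INTER_CUBIC)[:,:,::-1].copy()
E
python3 - <<'E'
from h import *
T=pickle.load(open("top.pkl","rb"));S=pickle.load(open("scene.pkl","rb"))
for n,u,v,z in[("base",408,310,.015),("lid",179,310,.065),("sleeve",520,301,.01),("c1",563,279,.013),("c2",608,256,.013),("D",562,331,.006),("flat",617,306,.007),("lamp",430,130,.3)]:
    print(n,ray(T,u*.64,v*.64,z).round(3))
a=[rectify(f,.38,.58,-.42,-.14,.01,1400) for f in(T,S)]
cv2.imwrite("pics/obj.png",np.vstack(a)); print(np.vstack(a).shape)
b=[rectify(f,.33,.58,-.13,.13,.015,1500) for f in(T,S)]
cv2.imwrite("pics/box.png",np.hstack(b)); 
E
```

```text
base [ 0.433 -0.018  0.015]
lid [0.447 0.374 0.065]
sleeve [ 0.438 -0.221  0.01 ]
c1 [ 0.474 -0.302  0.013]
c2 [ 0.512 -0.389  0.013]
D [ 0.38  -0.291  0.006]
flat [ 0.419 -0.395  0.007]
lamp [ 0.638 -0.06   0.3  ]
(558, 391, 3)
```

View pics/obj.png

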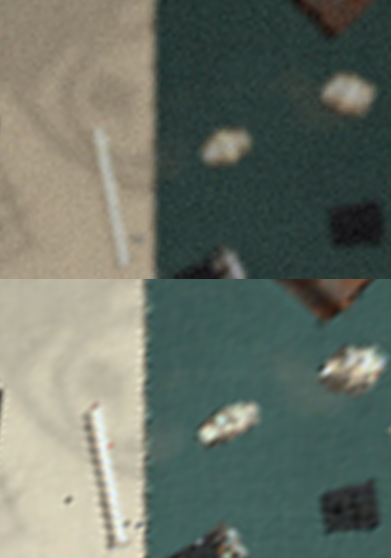

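View pics/box.png

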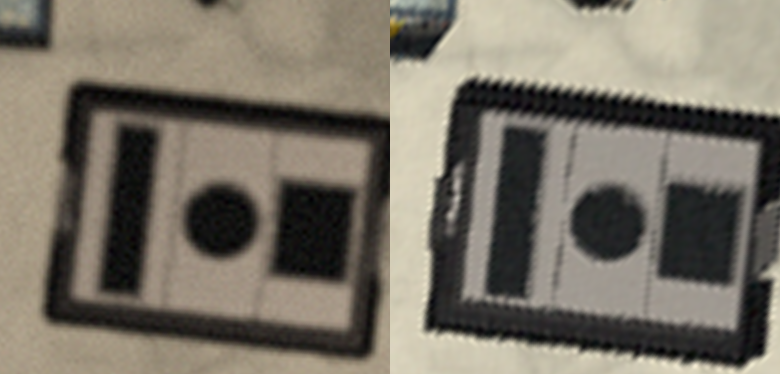

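The objects crop confirms the right-hand connector at crop px (350,95) is the bigger one, so it is the large connector. The sleeve runs from (99,130) to (123,262). In the box crop the slot is at (131,208), the round pocket at (221,219) and the wide pocket at (313,229), which gives a base yaw of about -0.115. I take one close-up montage of the connectors, hood and lid.

```bash
python3 - <<'E'
from h import *
T=pickle.load(open("top.pkl","rb"));S=pickle.load(open("scene.pkl","rb"))
def row(f):
    L=[rectify(f,x-.03,x+.03,y-.03,y+.03,.01,3300) for x,y in((.474,-.302),(.512,-.389),(.382,-.291))]
    L.append(rectify(f,.447-.125,.447+.125,.374-.1,.374+.1,.065,792)[:, :158])
    return np.hstack(L)
r=[row(T),row(S)] if 0 else None
A=[np.hstack([rectify(f,x-.03,x+.03,y-.03,y+.03,.01,4400) for x,y in((.474,-.302),(.512,-.389),(.382,-.291))]) for f in(T,S)]
A=np.vstack(A); print(A.shape); cv2.imwrite("pics/close.png",A)
cv2.imwrite("pics/lid.png",np.hstack([rectify(f,.32,.58,.24,.5,.065,1500) for f in(T,S)]))
E
```

```text
(528, 790, 3)
```

View pics/close.png

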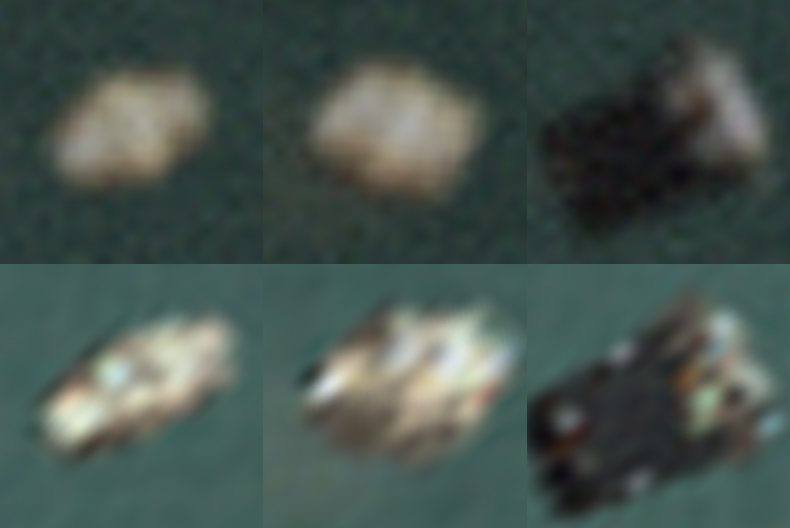

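View pics/lid.png

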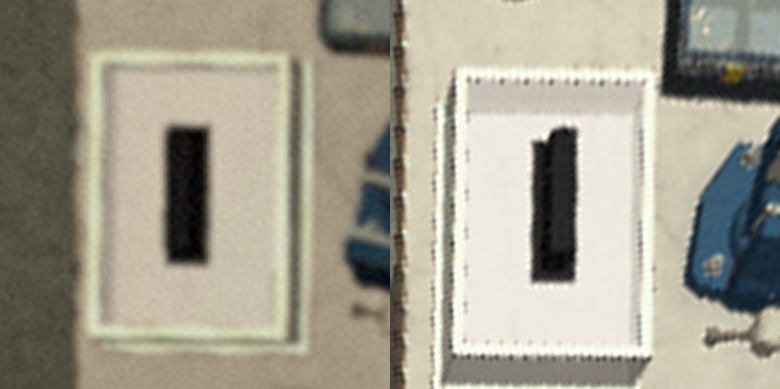

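The lid rib's top face triangulates to about (0.453, 0.382), and the lid's y axis lies along world x. The D hood is centred at about (0.379,-0.288) with its axis about 27° from world y. The sleeve is at (0.441,-0.218), angle 0.18. I head above the sleeve while a silhouette fit gives me the connector's yaw.

```bash
cat > w.py <<'E'
import sys,numpy as np
from bench import ctrl
from scipy.spatial.transform import Rotation as Ro
def go(x,y,z,th):
    s=ctrl.state(); R=Ro.from_quat(s["ee_rot"]); m=R.as_matrix()
    g=Ro.from_euler("xz",[np.pi,0]); g=Ro.from_euler("z",th)*Ro.from_euler("x",np.pi)
    print("shift",(m.T@(np.array([x,y,z])-s["eef_pos"])*1e3).round(1),"turn",(R.inv()*g).as_rotvec().round(3))
    print("t",round(s["time_s"],2),"tcp",s["eef_pos"].round(4),"th",round(float(np.arctan2(m[1,0],m[0,0])),3),"F",np.round(s["force"],1),"w",round(s["gripper_width"],3),"gf",round(float(np.max(s["gripper_force"])),1))
if __name__=="__main__": go(*map(float,sys.argv[1:]))
E
python3 w.py .441 -.218 .10 .18
cat > fit.py <<'E'
from h import *
from scipy.optimize import minimize
def mask(f,x,y,r=.03):
    u,v=proj(f,(x,y,.01)); n=16; u0,v0=int(u)-n,int(v)-n
    p=cv2.resize(f["color"][v0:v0+2*n,u0:u0+2*n],None,fx=6,fy=6,interpolation=cv2.INTER_CUBIC).astype(float)
    bg=np.median(np.concatenate([p[:12].reshape(-1,3),p[-12:].reshape(-1,3)]),0)
    d=np.linalg.norm(p-bg,axis=2); d=cv2.GaussianBlur(d,(0,0),3)
    return np.clip(d/np.percentile(d,96),0,1),u0,v0
def render(f,pose,pts,u0,v0,n=32):
    c,s=np.cos(pose[2]),np.sin(pose[2]); P=pts@np.array([[c,s,0],[-s,c,0],[0,0,1]])+[pose[0],pose[1],0]
    q=np.array([proj(f,p) for p in P]); q=((q-[u0,v0]+.5)*6-.5)
    m=np.zeros((192,192),np.float32); cv2.fillConvexPoly(m,cv2.convexHull((q*16).astype(np.int32)),1,shift=4)
    return cv2.GaussianBlur(m,(0,0),6)
def cyl(r,y0,y1):
    a=np.linspace(0,2*np.pi,24); return np.array([[r*np.cos(t),y,r+r*np.sin(t)] for t in a for y in(y0,y1)])
if __name__=="__main__":
    F=[pickle.load(open(n,"rb")) for n in("top.pkl","scene.pkl")]
    for nm,x,y,pts in(("c1",.474,-.302,cyl(.011,-.014,.015)),("c2",.510,-.386,cyl(.0138,-.013,.015))):
        M=[mask(f,x,y) for f in F]
        cost=lambda p:sum(((render(f,p,pts,u,v)-m)**2).mean() for f,(m,u,v) in zip(F,M))
        res=[]
        for a in np.arange(-90,90,15):
            r=minimize(cost,[x,y,np.radians(a)],method="Nelder-Mead",options=dict(initial_simplex=[[x,y,np.radians(a)],[x+.004,y,np.radians(a)],[x,y+.004,np.radians(a)],[x,y,np.radians(a)+.15]],maxiter=60)); res.append((r.fun,r.x))
        res.sort(key=lambda t:t[0]); print(nm,[(round(a,5),b.round(3).tolist()) for a,b in res[:12:2]])
E
python3 fit.py
```

```text
shift [ 365.6 -295.2  130.9] turn [-0.002  0.     0.094]
t 0.1 tcp [ 0.1689 -0.6013  0.2304] th 0.274 F [-0.4  0.5 -0. ] w 0.998 gf 0.0
c1 [(np.float64(0.10218), [0.476, -0.302, 0.394]), (np.float64(0.10233), [0.475, -0.301, -2.746]), (np.float64(0.10236), [0.475, -0.302, 0.431]), (np.float64(0.10239), [0.476, -0.302, 0.447]), (np.float64(0.10246), [0.476, -0.302, 0.41]), (np.float64(0.1149), [0.475, -0.302, -0.851])]
c2 [(np.float64(0.06596), [0.512, -0.389, -0.914]), (np.float64(0.06612), [0.512, -0.389, -0.936]), (np.float64(0.06615), [0.512, -0.389, -0.917]), (np.float64(0.06617), [0.512, -0.389, -0.94]), (np.float64(0.06624), [0.512, -0.389, -0.933]), (np.float64(0.06638), [0.511, -0.389, -0.938])]
```

```bash
python3 -m inch '[[[366,-295,50],[0,0,0.094],0.5],[[366,-295,50],[0,0,0.094],0.5],[[366,-295,50],[0,0,0.094],0.5],[[366,-295,50],[0,0,0.094],0.5],[[366,-295,50],[0,0,0.094],0.5],[[366,-295,50],[0,0,0.094],0.5],[[366,-295,50],[0,0,0.094],0.5],[[366,-295,50],[0,0,0.094],0.5],[[366,-295,150],[0,0,0.094],0.5],[[366,-295,150],[0,0,0.094],0.5],[[366,-295,150],[0,0,0.094],0.5],[[366,-295,150],[0,0,0.094],0.5]]'; python3 w.py .441 -.218 .003 .18
python3 - <<'E'
from bench import cams
from h import *
L=[]
for n in("scene","top"):
    f=cams.grab_frame(n); pickle.dump(f,open(n+"1.pkl","wb")); u,v=proj(f,(.44,-.22,.03)); u,v=int(u),int(v)
    L.append(cv2.resize(f["color"][v-45:v+45,u-45:u+45,::-1],(400,400),interpolation=cv2.INTER_CUBIC))
cv2.imwrite("pics/s1.png",np.hstack(L))
E
```

```text
time_s: 1.6
eef_pos: [0.4424, -0.2191, 0.0827]
ee_rot: [0.996, 0.09, 0.001, 0.0]
force: [1.2, -0.3, 0.4]
gripper_width: 0.499
gripper_force: 0.0
shift [-1.3 -1.4 79.7] turn [ 0.001 -0.001 -0.   ]
t 1.6 tcp [ 0.4424 -0.2191  0.0827] th 0.18 F [ 1.2 -0.3  0.4] w 0.499 gf 0.0
```

View pics/s1.png

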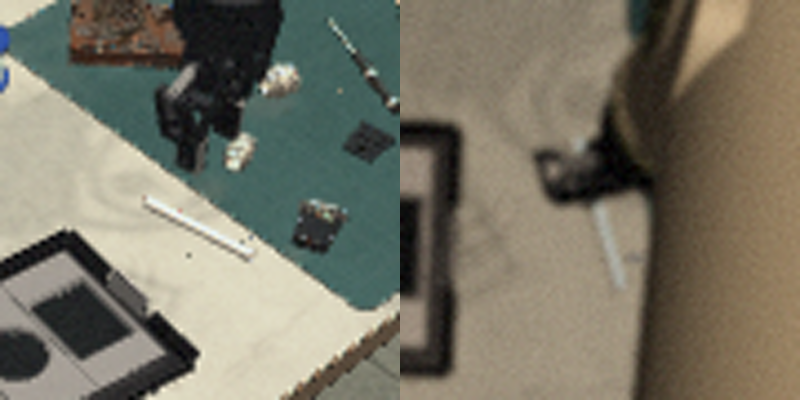

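The scene crop shows the fingers lined up over the sleeve, so I go down and grasp.

```bash
python3 -m inch '[[[-1,-1,60],[0,0,0],0.5],[[-1,-1,79],[0,0,0],0.5],[[-1,-1,79],[0,0,0],0.5],[[-1,-1,79],[0,0,0],1],[[-1,-1,79],[0,0,0],1],[[-1,-1,79],[0,0,0],1],[[-1,-1,79],[0,0,0],1],[[-1,-1,79],[0,0,0],1],[[-1,-1,30],[0,0,0],1],[[-1,-1,-20],[0,0,0],1],[[-1,-1,-20],[0,0,0],1]]'; python3 w.py .440 .0433 .1 -.115
```

```text
time_s: 3.08
eef_pos: [0.4437, -0.2193, 0.1066]
ee_rot: [0.996, 0.09, 0.004, 0.003]
force: [-0.6, -1.2, -0.7]
gripper_width: 0.093
gripper_force: 58.7
shift [  43.3 -259.     5.3] turn [ 0.005 -0.009  0.295]
t 3.08 tcp [ 0.4437 -0.2193  0.1066] th 0.18 F [-0.6 -1.2 -0.7] w 0.093 gf 58.7
```

```bash
python3 -m inch '[[[43,-258,5],[0,0,0.295],1],[[43,-258,5],[0,0,0.295],1],[[43,-258,5],[0,0,0.295],1],[[43,-258,5],[0,0,0.295],1],[[43,-258,5],[0,0,0.295],1],[[43,-258,5],[0,0,0.295],1],[[43,-258,45],[0,0,0.295],1],[[43,-258,45],[0,0,0.295],1],[[43,-258,45],[0,0,0.295],1]]'; python3 w.py .440 .0433 .016 -.115
python3 - <<'E'
from bench import cams
from h import *
f=cams.grab_frame("scene"); pickle.dump(f,open("scene2.pkl","wb")); u,v=proj(f,(.44,.0,.03)); u,v=int(u),int(v)
cv2.imwrite("pics/s2.png",cv2.resize(f["color"][v-50:v+50,u-65:u+65,::-1],(780,600),interpolation=cv2.INTER_CUBIC)); print(u,v)
E
```

```text
time_s: 4.2
eef_pos: [0.4369, 0.0428, 0.0571]
ee_rot: [0.998, -0.058, 0.0, -0.0]
force: [0.0, 0.3, -0.5]
gripper_width: 0.094
gripper_force: 58.8
shift [ 3.  -0.9 41.1] turn [-0.    -0.    -0.002]
t 4.2 tcp [0.4369 0.0428 0.0571] th -0.117 F [ 0.   0.3 -0.5] w 0.094 gf 58.8
256 190
```

View pics/s2.png

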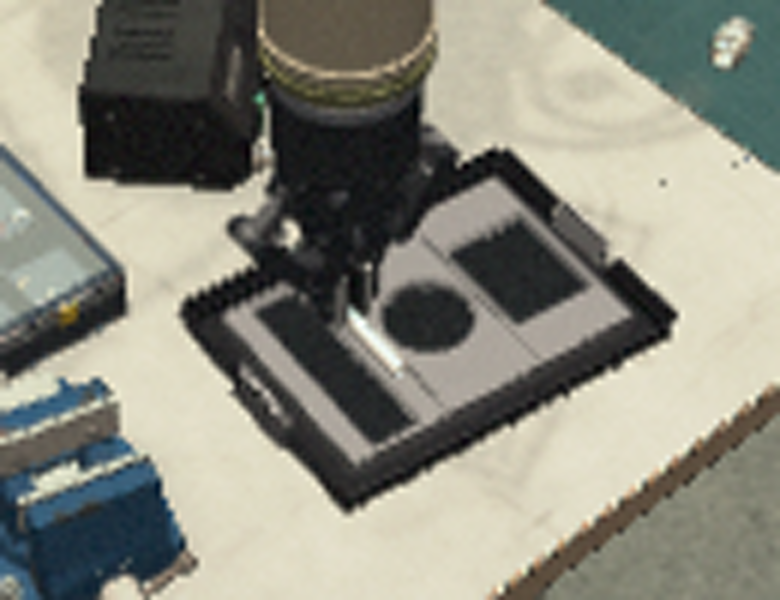

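```bash
python3 - <<'E'
from h import *
f=pickle.load(open("scene2.pkl","rb"))
for u,v,z in((400,371,.062),(348,310,.062),(240,355,.02)):print(ray(f,191+u/6,140+v/6,z).round(4))
for p in((262,303),(300,293),(415,420),(375,443)):print("slot",ray(f,191+p[0]/6,140+p[1]/6,.015).round(4))
a=-.117;print(np.array([.4369,.0428])-.0495*np.array([np.cos(a),np.sin(a)]))
E
```

```text
[0.3812 0.0499 0.062 ]
[0.43   0.0422 0.062 ]
[0.4716 0.0818 0.02  ]
slot [0.4957 0.046  0.015 ]
slot [0.4876 0.0257 0.015 ]
slot [0.3801 0.039  0.015 ]
slot [0.3823 0.0651 0.015 ]
[0.38773842 0.0485783 ]
```

```bash
python3 -m inch '[[[7,-1,0],[0,0,0],1],[[7,-1,20],[0,0,0],1],[[7,-1,41],[0,0,0],1],[[7,-1,41],[0,0,0],1],[[7,-1,41],[0,0,0],1],[[7,-1,41],[0,0,0],0.7],[[7,-1,41],[0,0,0],0.7],[[7,-1,41],[0,0,0],0.7],[[7,-1,0],[0,0,0],0.6],[[7,-1,-90],[0,0,0],0.5],[[7,-1,-90],[0,0,0],0.5]]'; python3 w.py .512 -.389 .1 .64
```

```text
time_s: 5.62
eef_pos: [0.445, 0.0442, 0.1498]
ee_rot: [0.998, -0.057, 0.002, -0.0]
force: [1.0, 0.1, 0.2]
gripper_width: 0.5
gripper_force: 0.0
shift [116.  422.7  50. ] turn [ 0.001 -0.005 -0.755]
t 5.62 tcp [0.445  0.0442 0.1498] th -0.115 F [1.  0.1 0.2] w 0.5 gf 0.0
```

```bash
python3 -m inch '[[[116,423,0],[0,0,-0.755],0.3],[[116,423,0],[0,0,-0.755],0.3],[[116,423,0],[0,0,-0.755],0.3],[[116,423,0],[0,0,-0.755],0.3],[[116,423,0],[0,0,-0.755],0.3],[[116,423,0],[0,0,-0.755],0.3],[[116,423,0],[0,0,-0.755],0.3],[[116,423,0],[0,0,-0.755],0.3],[[116,423,50],[0,0,-0.755],0.3],[[116,423,80],[0,0,-0.755],0.3],[[116,423,80],[0,0,-0.755],0.3]]'; python3 w.py .512 -.389 .008 .64
python3 - <<'E'
from bench import cams
from h import *
f=cams.grab_frame("scene"); g=cams.grab_frame("top"); pickle.dump(f,open("scene3.pkl","wb"))
def c(f,X,a,b):
    u,v=map(int,proj(f,X)); print(u,v); return cv2.resize(f["color"][v-b:v+b,u-a:u+a,::-1],(400,int(400*b/a)),interpolation=cv2.INTER_CUBIC)
cv2.imwrite("pics/s3.png",np.hstack([c(f,(.51,-.39,.03),40,40),c(f,(.44,.0,.03),45,45)]))
E
```

```text
time_s: 7.0
eef_pos: [0.5084, -0.3885, 0.0633]
ee_rot: [0.949, 0.315, -0.002, -0.003]
force: [-0.4, -0.4, 0.6]
gripper_width: 0.701
gripper_force: 0.0
shift [ 2.6  2.9 55.3] turn [-0.006  0.002 -0.   ]
t 7.0 tcp [ 0.5084 -0.3885  0.0633] th 0.64 F [-0.4 -0.4  0.6] w 0.701 gf 0.0
322 127
256 190
```

View pics/s3.png

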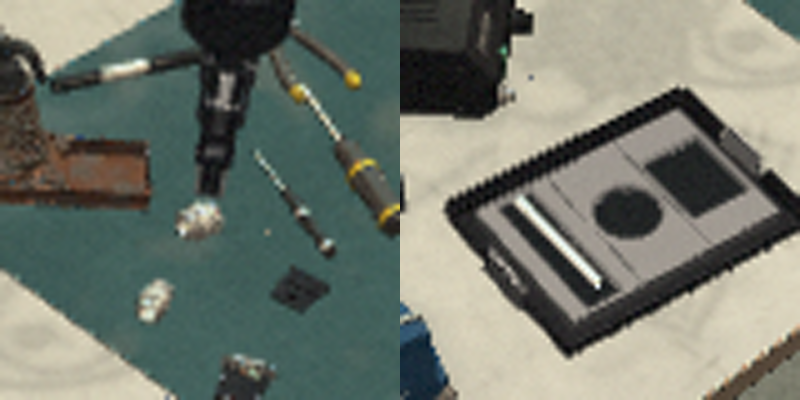

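The sleeve lies in its slot, and the gripper is over the larger connector at (200,215). Going down to grasp it.

```bash
python3 -m inch '[[[2,2,40],[0,0,0],0.3],[[2,2,60],[0,0,0],0.3],[[2,2,60],[0,0,0],0.3],[[2,2,60],[0,0,0],1],[[2,2,60],[0,0,0],1],[[2,2,60],[0,0,0],1],[[2,2,60],[0,0,0],1],[[2,2,60],[0,0,0],1],[[2,2,20],[0,0,0],1],[[2,2,-40],[0,0,0],1],[[2,2,-40],[0,0,0],1]]'; python3 w.py .4336 -.0163 .1 -.115
python3 - <<'E'
from bench import cams
from h import *
f=cams.grab_frame("scene"); pickle.dump(f,open("scene4.pkl","wb"))
u,v=map(int,proj(f,(.51,-.39,.09))); print(u,v)
cv2.imwrite("pics/s4.png",cv2.resize(f["color"][v-40:v+40,u-40:u+40,::-1],(480,480),interpolation=cv2.INTER_CUBIC))
E
```

```text
time_s: 8.48
eef_pos: [0.5165, -0.3923, 0.1136]
ee_rot: [0.949, 0.314, 0.004, 0.005]
force: [0.1, -1.0, -1.4]
gripper_width: 0.389
gripper_force: 59.7
shift [ 157.9 -351.3   10.2] turn [ 0.009 -0.008  0.755]
t 8.47 tcp [ 0.5165 -0.3923  0.1136] th 0.64 F [ 0.1 -1.  -1.4] w 0.389 gf 59.7
324 114
```

View pics/s4.png

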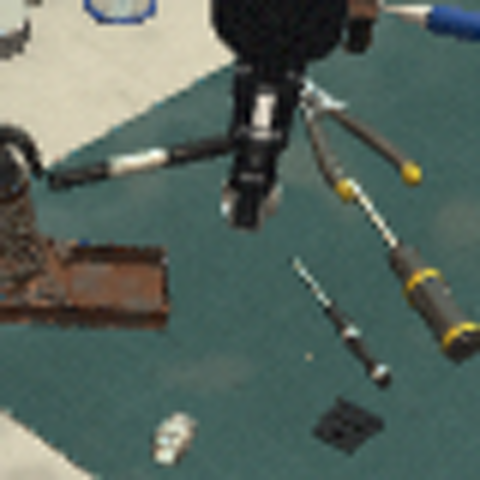

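```bash
python3 -m inch '[[[157,-350,10],[0,0,0.755],1],[[157,-350,10],[0,0,0.755],1],[[157,-350,10],[0,0,0.755],1],[[157,-350,10],[0,0,0.755],1],[[157,-350,10],[0,0,0.755],1],[[157,-350,10],[0,0,0.755],1],[[157,-350,10],[0,0,0.755],1],[[157,-350,10],[0,0,0.755],1],[[157,-350,50],[0,0,0.755],1],[[157,-350,50],[0,0,0.755],1],[[157,-350,50],[0,0,0.755],1]]'; python3 w.py .4336 -.0163 .013 -.115
python3 - <<'E'
from bench import cams
from h import *
f=cams.grab_frame("scene"); g=cams.grab_frame("top"); pickle.dump(f,open("scene5.pkl","wb"))
def c(f,X,a):
    u,v=map(int,proj(f,X)); print(u,v); return cv2.resize(f["color"][v-a:v+a,u-a:u+a,::-1],(400,400),interpolation=cv2.INTER_CUBIC)
cv2.imwrite("pics/s5.png",np.hstack([c(f,(.43,-.02,.06),35),c(g,(.43,-.02,.06),35)]))
E
```

```text
time_s: 9.9
eef_pos: [0.4305, -0.0167, 0.0569]
ee_rot: [0.998, -0.059, -0.0, -0.0]
force: [0.0, 0.8, -0.0]
gripper_width: 0.392
gripper_force: 59.8
shift [ 3.1 -0.8 43.9] turn [-0.     0.    -0.002]
t 9.9 tcp [ 0.4305 -0.0167  0.0569] th -0.117 F [ 0.   0.8 -0. ] w 0.392 gf 59.8
263 182
262 196
```

View pics/s5.png

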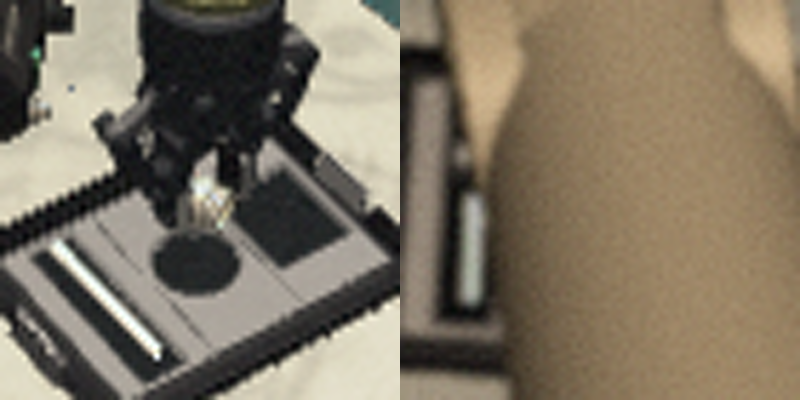

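```bash
python3 - <<'E'
from h import *
f=pickle.load(open("scene5.pkl","rb"))
for u,v,z in((213,200,.067),(190,180,.067),(237,205,.067),(215,230,.054)):print(ray(f,228+u/5.714,147+v/5.714,z).round(4))
for u,v in((197,262),(293,222)): print("pocket",ray(f,228+u/5.714,147+v/5.714,.015).round(4))
E
```

```text
[ 0.4235 -0.0209  0.067 ]
[ 0.4431 -0.0216  0.067 ]
[ 0.412  -0.0284  0.067 ]
[ 0.4146 -0.0148  0.054 ]
pocket [ 0.4284 -0.0154  0.015 ]
pocket [ 0.4147 -0.0781  0.015 ]
```

```bash
python3 -m inch '[[[2,0,20],[0,0,0],1],[[2,0,40],[0,0,0],1],[[2,0,44],[0,0,0],1],[[2,0,44],[0,0,0],1],[[2,0,44],[0,0,0],0.45],[[2,0,44],[0,0,0],0.4],[[2,0,44],[0,0,0],0.4],[[2,0,0],[0,0,0],0.4],[[2,0,-90],[0,0,0],0.4],[[2,0,-90],[0,0,0],0.4]]'; python3 w.py .379 -.288 .1 -1.10
```

```text
time_s: 11.25
eef_pos: [0.4334, -0.0158, 0.1497]
ee_rot: [0.998, -0.058, 0.002, 0.0]
force: [0.5, 0.5, 0.0]
gripper_width: 0.599
gripper_force: 0.0
shift [-23.  276.7  49.6] turn [-0.002 -0.004  0.985]
t 11.25 tcp [ 0.4334 -0.0158  0.1497] th -0.115 F [0.5 0.5 0. ] w 0.599 gf 0.0
```

```bash
python3 -m inch '[[[-5,140,0],[0,0,0.4],0.3],[[-5,140,0],[0,0,0.4],0.3],[[-23,276,0],[0,0,0.985],0.3],[[-23,276,0],[0,0,0.985],0.3],[[-23,276,0],[0,0,0.985],0.3],[[-23,276,0],[0,0,0.985],0.3],[[-23,276,0],[0,0,0.985],0.3],[[-23,276,50],[0,0,0.985],0.3],[[-23,276,80],[0,0,0.985],0.3],[[-23,276,80],[0,0,0.985],0.3],[[-23,276,80],[0,0,0.985],0.3]]'; python3 w.py .379 -.288 .0 -1.10
python3 - <<'E'
from bench import cams
from h import *
f=cams.grab_frame("scene"); pickle.dump(f,open("scene6.pkl","wb"))
def c(f,X,a):
    u,v=map(int,proj(f,X)); print(u,v); return cv2.resize(f["color"][v-a:v+a,u-a:u+a,::-1],(400,400),interpolation=cv2.INTER_CUBIC)
cv2.imwrite("pics/s6.png",np.hstack([c(f,(.43,-.02,.03),35),c(f,(.379,-.288,.03),30)]))
E
```

```text
time_s: 12.62
eef_pos: [0.3783, -0.2875, 0.0675]
ee_rot: [0.853, -0.522, 0.001, -0.0]
force: [0.7, -0.2, 0.3]
gripper_width: 0.7
gripper_force: 0.0
shift [ 0.7 -0.3 67.5] turn [-0.001 -0.001  0.001]
t 12.62 tcp [ 0.3783 -0.2875  0.0675] th -1.099 F [ 0.7 -0.2  0.3] w 0.7 gf 0.0
263 188
330 159
```

View pics/s6.png

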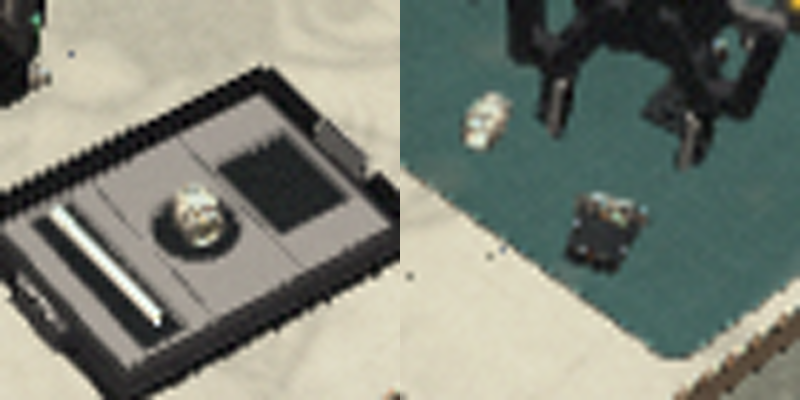

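The connector sits in the round pocket. The fingers are lined up over the D hood at (605,232) in the right crop, so I grasp it.

```bash
python3 -m inch '[[[1,0,45],[0,0,0],0.3],[[1,0,66],[0,0,0],0.3],[[1,0,66],[0,0,0],0.3],[[1,0,66],[0,0,0],1],[[1,0,66],[0,0,0],1],[[1,0,66],[0,0,0],1],[[1,0,66],[0,0,0],1],[[1,0,66],[0,0,0],1],[[1,0,20],[0,0,0],1],[[1,0,-40],[0,0,0],1],[[1,0,-40],[0,0,0],1]]'; python3 w.py .426 -.078 .1 -.115
```

```text
time_s: 14.05
eef_pos: [0.3812, -0.2905, 0.1125]
ee_rot: [0.852, -0.523, 0.006, 0.0]
force: [0.2, -0.1, -0.8]
gripper_width: 0.351
gripper_force: 59.7
shift [-169.2 -136.2   11.5] turn [-0.    -0.012 -0.985]
t 14.05 tcp [ 0.3812 -0.2905  0.1125] th -1.1 F [ 0.2 -0.1 -0.8] w 0.351 gf 59.7
```

```bash
python3 -m inch '[[[-169,-136,10],[0,0,-0.985],1],[[-169,-136,10],[0,0,-0.985],1],[[-169,-136,10],[0,0,-0.985],1],[[-169,-136,10],[0,0,-0.985],1],[[-169,-136,10],[0,0,-0.985],1],[[-169,-136,10],[0,0,-0.985],1],[[-169,-136,10],[0,0,-0.985],1],[[-169,-136,50],[0,0,-0.985],1],[[-169,-136,50],[0,0,-0.985],1],[[-169,-136,50],[0,0,-0.985],1]]'; python3 w.py .426 -.078 .014 -.115
python3 - <<'E'
from bench import cams
from h import *
f=cams.grab_frame("scene"); pickle.dump(f,open("scene7.pkl","wb"))
u,v=map(int,proj(f,(.43,-.05,.04))); print(u,v); a=30
cv2.imwrite("pics/s7.png",cv2.resize(f["color"][v-a:v+a,u-a:u+a,::-1],(600,600),interpolation=cv2.INTER_CUBIC))
E
```

```text
time_s: 15.3
eef_pos: [0.4228, -0.076, 0.0572]
ee_rot: [0.998, -0.058, 0.0, -0.0]
force: [1.0, 0.1, 0.7]
gripper_width: 0.35
gripper_force: 59.7
shift [ 3.3  1.6 43.2] turn [-0.    -0.    -0.001]
t 15.3 tcp [ 0.4228 -0.076   0.0572] th -0.116 F [1.  0.1 0.7] w 0.35 gf 59.7
270 182
```

View pics/s7.png

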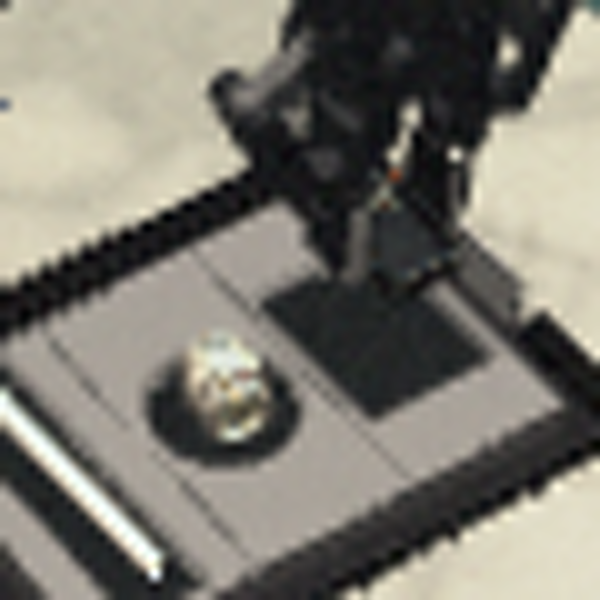

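```bash
python3 - <<'E'
from h import *
f=pickle.load(open("scene7.pkl","rb"))
for u,v,z in((400,295,.056),(450,262,.058),(365,285,.058)):print(ray(f,240+u/10,152+v/10,z).round(4))
for u,v in((263,300),(375,417),(490,352),(320,260)): print("pocket",ray(f,240+u/10,152+v/10,.015).round(4))
E
```

```text
[ 0.4013 -0.0653  0.056 ]
[ 0.3999 -0.0862  0.058 ]
[ 0.4106 -0.0585  0.058 ]
pocket [ 0.4555 -0.0576  0.015 ]
pocket [ 0.3936 -0.0497  0.015 ]
pocket [ 0.3893 -0.0981  0.015 ]
pocket [ 0.4564 -0.0845  0.015 ]
```

```bash
python3 -m inch '[[[2,1,20],[0,0,0],1],[[2,1,40],[0,0,0],1],[[2,1,44],[0,0,0],1],[[2,1,44],[0,0,0],1],[[2,1,44],[0,0,0],0.58],[[2,1,44],[0,0,0],0.57],[[2,1,44],[0,0,0],0.57],[[2,1,20],[0,0,0],0.57],[[2,1,-90],[0,0,0],0.57],[[2,1,-120],[0,0,0],0.5],[[2,1,-120],[0,0,0],0.5]]'; python3 w.py .4533 .3823 .16 0.0
```

```text
time_s: 16.73
eef_pos: [0.4266, -0.0774, 0.1807]
ee_rot: [0.998, -0.058, 0.004, 0.001]
force: [0.7, -0.7, -0.9]
gripper_width: 0.498
gripper_force: 0.0
shift [ -26.5 -459.8   20.1] turn [ 0.001 -0.007 -0.115]
t 16.73 tcp [ 0.4266 -0.0774  0.1807] th -0.115 F [ 0.7 -0.7 -0.9] w 0.498 gf 0.0
```

```bash
python3 -m inch '[[[-26,-460,0],[0,0,-0.115],0.4],[[-26,-460,0],[0,0,-0.115],0.4],[[-26,-460,0],[0,0,-0.115],0.4],[[-26,-460,0],[0,0,-0.115],0.4],[[-26,-460,0],[0,0,-0.115],0.4],[[-26,-460,0],[0,0,-0.115],0.4],[[-26,-460,0],[0,0,-0.115],0.4],[[-26,-460,0],[0,0,-0.115],0.4],[[-26,-460,60],[0,0,-0.115],0.4],[[-26,-460,70],[0,0,-0.115],0.4],[[-26,-460,70],[0,0,-0.115],0.4]]'; python3 w.py .4533 .3823 .05 0
python3 - <<'E'
from bench import cams,ctrl
from h import *
print(ctrl.state()["qpos"].round(2))
f=cams.grab_frame("scene");g=cams.grab_frame("top"); pickle.dump((f,g),open("p8.pkl","wb"))
def c(f,X,a):
    u,v=map(int,proj(f,X)); print(u,v); return cv2.resize(f["color"][v-a:v+a,u-a:u+a,::-1],(400,400),interpolation=cv2.INTER_CUBIC)
cv2.imwrite("pics/s8.png",np.vstack([np.hstack([c(f,(.45,.38,.07),35),c(f,(.43,-.05,.02),30)])]))
E
```

```text
time_s: 18.1
eef_pos: [0.4512, 0.382, 0.1061]
ee_rot: [1.0, -0.0, -0.001, 0.001]
force: [0.8, -0.7, 0.3]
gripper_width: 0.597
gripper_force: 0.0
shift [ 2.1 -0.4 56. ] turn [ 0.001  0.002 -0.001]
t 18.1 tcp [0.4512 0.382  0.1061] th -0.001 F [ 0.8 -0.7  0.3] w 0.597 gf 0.0
[-0.27  0.48 -0.64  1.61  0.31  1.16 -2.56]
154 244
269 186
```

View pics/s8.png

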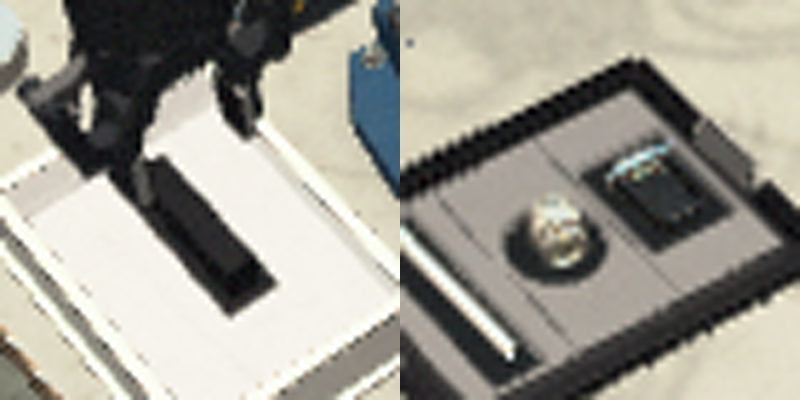

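All three parts sit in their pockets (sleeve, connector and D hood in the right crop), and the fingers straddle the rib. Grasping the lid now.

```bash
python3 -m inch '[[[2,0,40],[0,0,0],0.4],[[2,0,61],[0,0,0],0.4],[[2,0,61],[0,0,0],0.4],[[2,0,61],[0,0,0],1],[[2,0,61],[0,0,0],1],[[2,0,61],[0,0,0],1],[[2,0,61],[0,0,0],1],[[2,0,61],[0,0,0],1],[[2,0,30],[0,0,0],1],[[2,0,-20],[0,0,0],1],[[2,0,-80],[0,0,0],1],[[2,0,-80],[0,0,0],1]]'; python3 w.py .4336 -.0163 .18 -1.686
python3 - <<'E'
from bench import cams,ctrl
from h import *
print(ctrl.state()["qpos"].round(2))
f=cams.grab_frame("scene"); pickle.dump(f,open("p9.pkl","wb"))
u,v=map(int,proj(f,(.45,.38,.16))); a=50; print(u,v)
cv2.imwrite("pics/s9.png",cv2.resize(f["color"][v-a:v+a,u-a:u+a,::-1],(600,600),interpolation=cv2.INTER_CUBIC))
E
```

```text
time_s: 19.7
eef_pos: [0.4552, 0.3854, 0.1928]
ee_rot: [1.0, 0.0, 0.004, -0.003]
force: [0.6, 0.7, -1.9]
gripper_width: 0.189
gripper_force: 58.9
shift [-21.7 401.8   9.9] turn [-1.200e-02 -1.000e-03  1.686e+00]
t 19.7 tcp [0.4552 0.3854 0.1928] th 0.0 F [ 0.6  0.7 -1.9] w 0.189 gf 58.9
[-0.26  0.41 -0.67  1.5   0.26  1.31 -2.52]
149 225
```

View pics/s9.png

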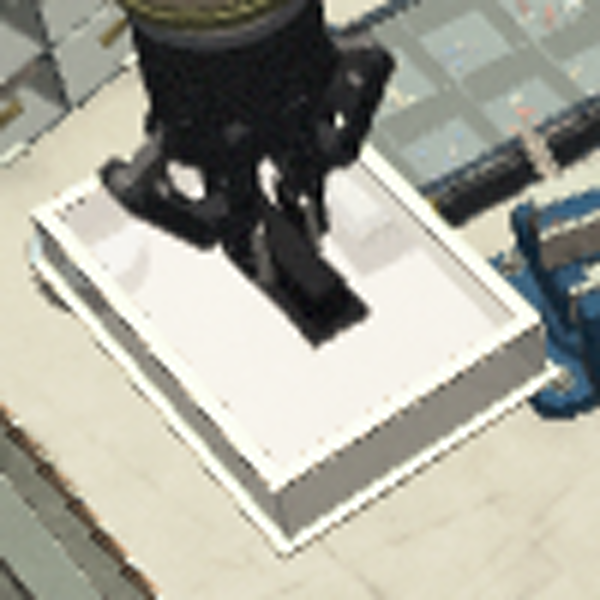

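```bash
python3 - <<'E'
from h import *
f=pickle.load(open("p9.pkl","rb"))
for n,u,v,z in(("footnear",288,552,.147),("footleft",36,262,.147),("footright",562,375,.147),("topnear",280,485,.188),("topleft",38,215,.188),("topright",543,325,.188)):print(n,ray(f,99+u/6,175+v/6,z).round(4))
E
```

```text
footnear [0.3524 0.4549 0.147 ]
footleft [0.5583 0.4547 0.147 ]
footright [0.3501 0.3135 0.147 ]
topnear [0.3555 0.4496 0.188 ]
topleft [0.5467 0.4505 0.188 ]
topright [0.3506 0.3193 0.188 ]
```

The lid is held centred and square: foot centre about (0.455,0.384), TCP (0.455,0.385). I turn it on the left side first, well clear of the hose.

```bash
python3 -m inch '[[[0,20,-5],[0,0,0.18],1],[[-3,40,-5],[0,0,0.36],1],[[-5,55,-5],[0,0,0.54],1],[[-7,70,-5],[0,0,0.72],1],[[-9,85,-5],[0,0,0.90],1],[[-11,100,-5],[0,0,1.08],1],[[-13,115,-5],[0,0,1.26],1],[[-15,130,-5],[0,0,1.44],1],[[-17,140,-5],[0,0,1.62],1],[[-19,150,-5],[0,0,1.686],1],[[-22,200,-5],[0,0,1.686],1],[[-22,200,-5],[0,0,1.686],1]]'; python3 w.py .433 -.016 .12 -1.685; python3 -c "
from bench import ctrl;print(ctrl.state()['qpos'].round(2))"
```

```text
time_s: 21.25
eef_pos: [0.4457, 0.1838, 0.1795]
ee_rot: [0.716, -0.698, -0.012, 0.011]
force: [0.0, -0.5, -0.2]
gripper_width: 0.2
gripper_force: 59.2
shift [199.5  15.6  59.9] turn [ 0.033 -0.001  0.139]
t 21.25 tcp [0.4457 0.1838 0.1795] th -1.546 F [ 0.  -0.5 -0.2] w 0.2 gf 59.2
[-1.6   0.56  1.56  1.84 -0.57  1.37 -3.01]
```

The wrist ran into its limit (q7 = -3.01), so I unwind the other way and use the opposite lid orientation (θ ≈ +1.456).

```bash
python3 -m inch '[[[-10,0,-10],[0,0,-0.15],1],[[-30,0,-15],[0,0,-0.3],1],[[-50,0,-15],[0,0,-0.45],1],[[-70,0,-15],[0,0,-0.6],1],[[-90,0,-15],[0,0,-0.75],1],[[-100,0,-15],[0,0,-0.9],1],[[-100,0,-15],[0,0,-1.05],1],[[-100,0,-15],[0,0,-1.2],1],[[-100,0,-15],[0,0,-1.35],1],[[-100,0,-15],[0,0,-1.5],1],[[-100,0,-15],[0,0,-1.5],1]]'; python3 w.py .45 .28 .19 1.456; python3 -c "
from bench import ctrl;print(ctrl.state()['qpos'].round(2))"
```

```text
time_s: 22.62
eef_pos: [0.4471, 0.2801, 0.1949]
ee_rot: [1.0, -0.026, -0.015, 0.002]
force: [0.2, 0.4, -1.2]
gripper_width: 0.195
gripper_force: 59.2
shift [ 3.1 -0.1  4.8] turn [-0.02   0.028 -1.508]
t 22.62 tcp [0.4471 0.2801 0.1949] th -0.052 F [ 0.2  0.4 -1.2] w 0.195 gf 59.2
[-1.5   0.37  1.13  1.7  -0.35  1.32 -1.92]
```

```bash
python3 -m inch '[[[0,0,0],[-0.002,0.003,-0.16],1],[[0,0,0],[-0.004,0.006,-0.32],1],[[0,0,0],[-0.006,0.009,-0.48],1],[[0,0,0],[-0.009,0.012,-0.64],1],[[0,0,0],[-0.011,0.015,-0.8],1],[[0,0,0],[-0.013,0.018,-0.96],1],[[0,0,0],[-0.015,0.021,-1.12],1],[[0,0,0],[-0.017,0.024,-1.28],1],[[0,0,0],[-0.019,0.027,-1.44],1],[[0,0,0],[-0.02,0.028,-1.508],1],[[0,0,0],[-0.02,0.028,-1.508],1]]'; python3 w.py .433 -.016 .14 1.456; python3 -c "
from bench import ctrl;print(ctrl.state()['qpos'].round(2))"
```

```text
time_s: 24.0
eef_pos: [0.4473, 0.2801, 0.1951]
ee_rot: [0.747, 0.664, 0.0, 0.0]
force: [1.1, -0.2, -1.4]
gripper_width: 0.195
gripper_force: 59.3
shift [-295.8   20.4   55.2] turn [ 0.001  0.    -0.003]
t 24.0 tcp [0.4473 0.2801 0.1951] th 1.453 F [ 1.1 -0.2 -1.4] w 0.195 gf 59.3
[-1.32  0.25  0.83  1.72 -0.19  1.26 -0.56]
```

```bash
python3 -m inch '[[[-50,3,0],[0,0,0],1],[[-100,7,0],[0,0,0],1],[[-150,10,0],[0,0,0],1],[[-200,14,0],[0,0,0],1],[[-250,17,0],[0,0,0],1],[[-296,20,0],[0,0,0],1],[[-296,20,20],[0,0,0],1],[[-296,20,60],[0,0,-0.002],1],[[-296,20,85],[0,0,-0.002],1],[[-296,20,85],[0,0,-0.002],1],[[-296,20,85],[0,0,-0.002],1]]'; python3 w.py .433 -.016 .063 1.456
python3 - <<'E'
from bench import cams,ctrl
from h import *
print(ctrl.state()["qpos"].round(2))
f=cams.grab_frame("scene"); pickle.dump(f,open("p10.pkl","wb"))
u,v=map(int,proj(f,(.43,-.016,.06))); a=45; print(u,v)
cv2.imwrite("pics/s10.png",cv2.resize(f["color"][v-a:v+a,u-60:u+60,::-1],(800,600),interpolation=cv2.INTER_CUBIC))
E
```

```text
time_s: 25.38
eef_pos: [0.4346, -0.0161, 0.1113]
ee_rot: [0.746, 0.666, 0.001, 0.001]
force: [0.5, -0.3, -1.8]
gripper_width: 0.198
gripper_force: 59.2
shift [-0.1 -1.7 48.3] turn [ 0.002 -0.     0.001]
t 25.38 tcp [ 0.4346 -0.0161  0.1113] th 1.457 F [ 0.5 -0.3 -1.8] w 0.198 gf 59.2
[-1.09  0.11  1.14  2.06 -0.12  1.03 -0.01]
262 183
```

View pics/s10.png

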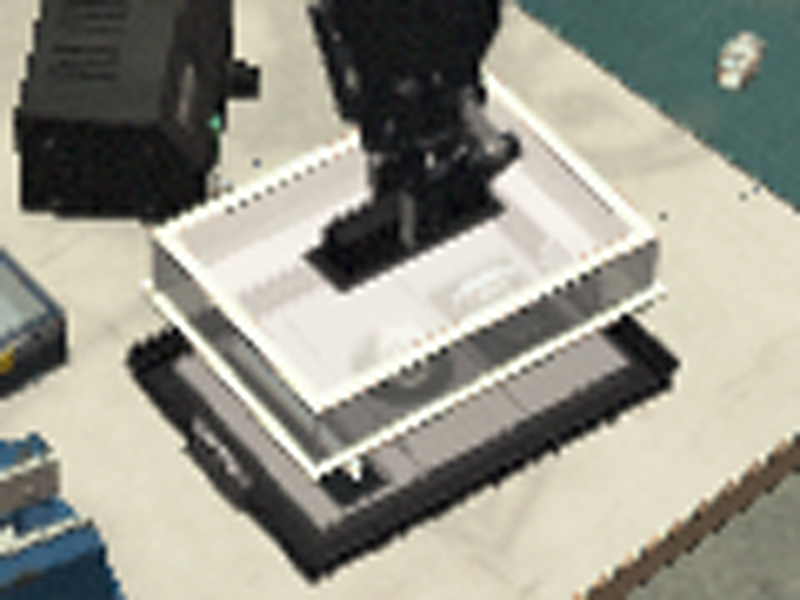

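```bash
python3 - <<'E'
from h import *
f=pickle.load(open("p10.pkl","rb")); s=6.667
def P(u,v,z): return ray(f,262-60+u/s,183-45+v/s,z)[:2]
for n,pts,z in(("foot",((318,472),(150,290),(662,290)),.066),("base",((315,565),(130,355),(678,362)),.017)):
    a,b,c=[P(u,v,z) for u,v in pts]; d=c-a
    print(n,((b+c)/2).round(4),"L",np.linalg.norm(c-a).round(4),"W",np.linalg.norm(b-a).round(4),"yawL",np.arctan2(d[0],-d[1]).round(3), "yawW",np.arctan2((b-a)[1],(b-a)[0]).round(3))
E
```

```text
foot [ 0.4306 -0.0175] L 0.1999 W 0.1374 yawL -0.119 yawW -0.105
base [ 0.4303 -0.0178] L 0.2178 W 0.1574 yawL -0.106 yawW -0.115
```

```bash
python3 -m inch '[[[0,0,15],[0,0,0],1],[[0,0,30],[0,0,0],1],[[0,0,40],[0,0,0],1],[[0,0,44],[0,0,0],1],[[0,0,47],[0,0,0],1],[[0,0,47],[0,0,0],1]]'; python3 w.py .433 -.016 .048 1.456
```

```text
time_s: 26.18
eef_pos: [0.4349, -0.0158, 0.064]
ee_rot: [0.745, 0.667, 0.001, 0.001]
force: [0.8, -0.1, 0.3]
gripper_width: 0.194
gripper_force: 59.5
shift [-0.4 -1.9 16. ] turn [ 0.003 -0.001  0.003]
t 26.18 tcp [ 0.4349 -0.0158  0.064 ] th 1.459 F [ 0.8 -0.1  0.3] w 0.194 gf 59.5
```

```bash
python3 -m inch '[[[0,0,2],[0,0,0],1],[[0,0,4],[0,0,0],1],[[0,0,4],[0,0,0],1]]'; python3 w.py .433 -.016 .048 1.456
```

```text
time_s: 26.55
eef_pos: [0.4353, -0.0158, 0.0602]
ee_rot: [0.745, 0.667, 0.002, 0.001]
force: [0.9, -0.6, 4.3]
gripper_width: 0.192
gripper_force: 60.1
shift [-0.5 -2.3 12.2] turn [ 0.004 -0.001  0.003]
t 26.55 tcp [ 0.4353 -0.0158  0.0602] th 1.459 F [ 0.9 -0.6  4.3] w 0.192 gf 60.1
```

```bash
python3 -m inch '[[[0,0,2],[0,0,0],1],[[0,0,4],[0,0,0],1],[[0,0,6],[0,0,0],1],[[0,0,6],[0,0,0],1]]'; python3 w.py .433 -.016 .048 1.456
```

```text
time_s: 27.05
eef_pos: [0.4351, -0.0146, 0.0546]
ee_rot: [0.745, 0.667, 0.002, -0.0]
force: [-4.5, 4.0, 16.4]
gripper_width: 0.194
gripper_force: 62.0
shift [-1.6 -2.   6.6] turn [ 0.002 -0.003  0.005]
t 27.05 tcp [ 0.4351 -0.0146  0.0546] th 1.461 F [-4.5  4.  16.4] w 0.194 gf 62.0
```

```bash
python3 -m inch '[[[0,0,2],[0,0,0],1],[[0,0,4],[0,0,0],1],[[0,0,4],[0,0,0],1]]'; python3 w.py .433 -.016 .048 1.456
```

```text
time_s: 27.42
eef_pos: [0.4348, -0.0147, 0.0504]
ee_rot: [0.745, 0.667, 0.002, -0.0]
force: [-4.5, 4.5, 17.2]
gripper_width: 0.192
gripper_force: 62.2
shift [-1.5 -1.7  2.4] turn [ 0.002 -0.003  0.004]
t 27.43 tcp [ 0.4348 -0.0147  0.0504] th 1.46 F [-4.5  4.5 17.2] w 0.192 gf 62.2
```

```bash
python3 -m inch '[[[0,0,2],[0,0,0],1],[[0,0,3],[0,0,0],1],[[0,0,3],[0,0,0],1]]'; python3 w.py .433 -.016 .048 1.456
```

```text
time_s: 27.8
eef_pos: [0.4349, -0.0147, 0.0501]
ee_rot: [0.746, 0.666, 0.002, -0.002]
force: [-29.8, 6.4, 81.9]
gripper_width: 0.194
gripper_force: 71.1
shift [-1.5 -1.8  2.1] turn [-0.001 -0.006  0.003]
t 27.8 tcp [ 0.4349 -0.0147  0.0501] th 1.459 F [-29.8   6.4  81.9] w 0.194 gf 71.1
```

That is a hard stop, with the lid bottomed. I back off the load, release and lift.

```bash
python3 -m inch '[[[0,0,-3],[0,0,0],1],[[0,0,-3],[0,0,0],0.7],[[0,0,-3],[0,0,0],0.5],[[0,0,-3],[0,0,0],0.5],[[0,0,-3],[0,0,0],0.5],[[0,0,-40],[0,0,0],0.5],[[0,0,-90],[0,0,0],0.5],[[0,0,-120],[0,0,0],0.5],[[0,0,-120],[0,0,0],0.5],[[0,0,-120],[0,0,0],0.5]]'
python3 - <<'E'
from bench import cams
from h import *
f=cams.grab_frame("scene"); pickle.dump(f,open("p11.pkl","wb"))
u,v=map(int,proj(f,(.43,-.016,.03))); a=45; print(u,v)
cv2.imwrite("pics/s11.png",cv2.resize(f["color"][v-a:v+a,u-60:u+60,::-1],(800,600),interpolation=cv2.INTER_CUBIC))
E
```

```text
time_s: 29.05
eef_pos: [0.4336, -0.0155, 0.1659]
ee_rot: [0.745, 0.667, 0.001, -0.0]
force: [-0.3, 0.1, 1.4]
gripper_width: 0.505
gripper_force: 0.0
262 189
```

View pics/s11.png

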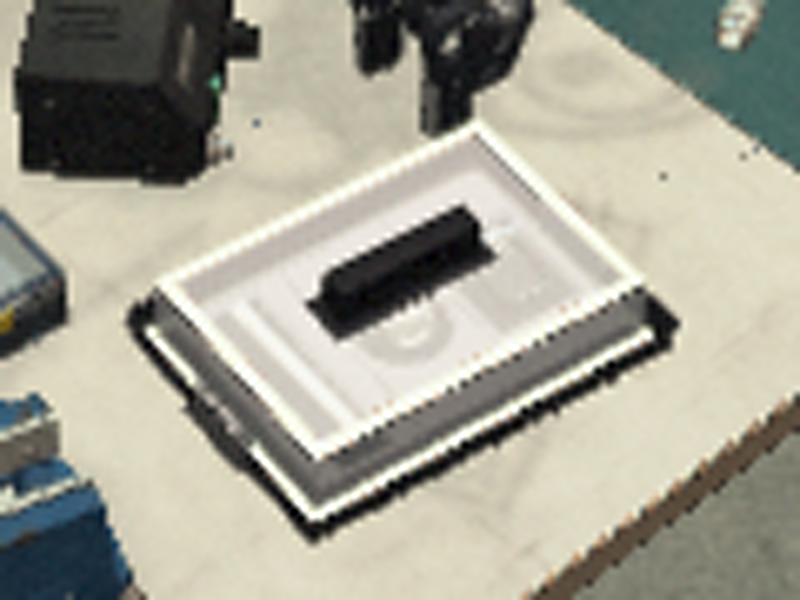

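The near catch at (220,410) hooks over the flange line and the lid looks seated. To confirm both ends, I probe the rib top near each end with closed fingers (expected height 68 mm).

```bash
python3 -m inch '[[[30,0,0],[0,0,0],1],[[30,0,40],[0,0,0],1],[[30,0,80],[0,0,0],1],[[30,0,92],[0,0,0],1],[[30,0,94],[0,0,0],1],[[30,0,96],[0,0,0],1],[[30,0,96],[0,0,0],1]]'; python3 w.py .433 -.016 .068 1.456;
```

```text
time_s: 29.98
eef_pos: [0.4383, 0.0143, 0.0715]
ee_rot: [0.745, 0.667, 0.002, 0.0]
force: [0.1, 0.7, -0.2]
gripper_width: -0.002
gripper_force: 0.0
shift [-30.7  -1.9   3.4] turn [ 0.003 -0.002  0.003]
t 29.98 tcp [0.4383 0.0143 0.0715] th 1.459 F [ 0.1  0.7 -0.2] w -0.002 gf 0.0
```

```bash
python3 -m inch '[[[0,0,1],[0,0,0],1],[[0,0,2],[0,0,0],1],[[0,0,2],[0,0,0],1]]'; python3 -m inch '[[[0,0,1],[0,0,0],1],[[0,0,1],[0,0,0],1]]';python3 -m inch '[[[0,0,1],[0,0,0],1],[[0,0,1],[0,0,0],1]]'
```

```text
time_s: 30.35
eef_pos: [0.4376, 0.0141, 0.0686]
ee_rot: [0.745, 0.667, 0.001, 0.0]
force: [-0.2, -0.0, -0.4]
gripper_width: -0.002
gripper_force: 0.0
time_s: 30.6
eef_pos: [0.4379, 0.0141, 0.0681]
ee_rot: [0.745, 0.667, 0.001, 0.0]
force: [-3.8, 0.1, 11.1]
gripper_width: 0.001
gripper_force: 5.4
time_s: 30.85
eef_pos: [0.4381, 0.0141, 0.068]
ee_rot: [0.746, 0.667, 0.001, -0.0]
force: [-11.6, 0.5, 30.3]
gripper_width: 0.001
gripper_force: 15.1
```

Contact comes at exactly 68 mm and is stiff, so this end is home. Now the other end.

```bash
python3 -m inch '[[[0,0,-10],[0,0,0],1],[[-60,0,-10],[0,0,0],1],[[-60,0,-10],[0,0,0],1],[[-60,0,-4],[0,0,0],1],[[-60,0,-3],[0,0,0],1],[[-60,0,-3],[0,0,0],1]]'; python3 -m inch '[[[0,0,1],[0,0,0],1],[[0,0,1],[0,0,0],1]]';python3 -m inch '[[[0,0,1],[0,0,0],1],[[0,0,1],[0,0,0],1]]'
```

```text
time_s: 31.6
eef_pos: [0.4308, -0.045, 0.0693]
ee_rot: [0.745, 0.667, 0.0, 0.0]
force: [0.7, 0.0, -0.3]
gripper_width: -0.001
gripper_force: 0.0
time_s: 31.85
eef_pos: [0.4309, -0.0454, 0.0685]
ee_rot: [0.745, 0.667, 0.001, 0.0]
force: [-0.3, 0.2, -0.7]
gripper_width: -0.003
gripper_force: 0.0
time_s: 32.1
eef_pos: [0.4311, -0.0455, 0.0681]
ee_rot: [0.745, 0.667, 0.001, 0.0]
force: [-3.9, 0.5, 13.2]
gripper_width: -0.001
gripper_force: 6.2
```

Both ends are at 68 mm, so the lid is level and home. I lift clear and hand in.

```bash
python3 -m inch '[[[0,0,-50],[0,0,0],1],[[0,0,-100],[0,0,0],1],[[0,0,-100],[0,0,0],1],[[0,0,-100],[0,0,0],1],[[0,0,-100],[0,0,0],1]]'; python3 -c "
from bench import close_job;print(close_job())"
```

```text
time_s: 32.72
eef_pos: [0.4298, -0.0457, 0.1665]
ee_rot: [0.745, 0.667, -0.001, 0.001]
force: [-0.4, -0.7, -0.8]
gripper_width: 0.001
gripper_force: 0.0
the job is handed in; nothing more can be done
None
```

The job is handed in at 32.7 s: connector, D hood and sleeve are in their own pockets, and the lid is pressed home and released, with the rib top at 68 mm at both ends; the hand-in gave no verdict.

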